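# Push a roller up the loading ramp to its sprung stop and hold it there

### The arm

A 6-joint arm with a two-finger parallel gripper is mounted at the origin on a cart in front of the work surface, level with it; the furniture and walls round the work are solid. World frame = base frame: x ahead of the robot, y to its left, z up, the work surface at z = 0. Lengths are in m, angles in rad, forces in N, time in s.
With the tool pointing down it reaches from about 0.375 to 0.9 m from the base axis. Payload 3.1 kg.
Tool frame: the origin (TCP) lies at the centre of the arm's flange, where the gripper is bolted on; the fingertips stand 173 mm ahead of it and the grasp point (between the pads) lies 155 mm ahead of it; z points along the fingers, x is the direction in which the jaws open and shut, and the axes are right-handed (so a half turn about z gives the same grasp; the last joint's range is limited). The gripper opens to 85 mm and grips with 20 to 120 N. Pads are 22 mm wide; open, the fingers measure 114 mm over their backs; the gripper's body (76 mm by 85 mm) begins 54 mm behind the grasp point. The pads swing forward as they close: fully open they stand 13 mm farther back than shut.
Start: joints at [1.133, 0.527, 1.433, -0, 1.181, -0.178], TCP at [0.16, 0.604, 0.405] pointing down, gripper open.
Joint ranges: [-3.08, 3.08], [-0.75, 2.2], [0.22, 2.44], [-1.43, 4.57], [0, 2.65], [-2.85, 2.85]. Speed limits (rad/s): [2.79, 2.79, 3.14, 3.14, 3.14, 3.14].

### API

Orientations are given as a unit quaternion [x, y, z, w].
In Python, from station import manip gives the robot as it stands.
- The arm moves only by the shell command python3 -m jog 'ROWS' [OPENING] [FORCE]. ROWS is JSON, a list that holds one entry, the list of rows, each a list of 4 numbers: the shift along the world's x, y, z in mm, then the turn about the world's z in degrees. A call has exactly 8 rows; each row shifts and turns the commanded pose from where the row before left it; what a row does not reach is not made up. A row lasts 1/8 s, in which the tool goes at most 62.5 mm and 10.7 degrees, less where a joint would pass 70% of its speed; a pose out of reach is approached as far as the arm can. A call is refused whole if a number of a shift passes 62.5 or a number of a turn 10.7, either way. A call with a gripper value outside its range is refused whole. OPENING is the opening in per cent of the stroke, from 0 (shut) to 100 (fully open), set as the call begins (- or left out, the last holds). The fingers move at their own pace and stop on an object; FORCE is the grip in N (left out, the last holds). Time passes only in rows, so rows that do not move let the fingers close, or fill a call up. It gives the time, the measured TCP pose, the force and the opening at its end, in the units of the state.
- manip.sense(): the state, without advancing time (a new reading comes with each control period).
- manip.snapshot(name): name is "scene" or "top" or "wrist"; returns the picture (400x640x3 uint8, red, green, blue); there is no depth.
- manip.camera_info(name): a dict with "fx", "fy", "cx", "cy" (pixels), "k1" (the pictures are not rectified: a ray, as slopes to the right and down, at radius r is drawn at 1 + k1 r^2 times it, then the intrinsics apply), "R" (3x3) and "t" (3): a world point X has camera coordinates R X + t. Camera axes: x right, y down, z forward; pixel columns grow to the right and rows downward; lengths in m; the calibration is good to about 2 mm. A picture is of the moment at which its call begins: read the wrist's pose just before it. camera_info takes no time and is no camera call; for the wrist camera it gives the pose at the moment of the call.
- manip.sign_off(): hands the job in, once; it reports no verdict.
The state is a dict: "t": time; "q": joint angles; "qd": joint speeds; "tau": joint torques, N m; "tcp_pos": TCP position; "tool_rot": TCP orientation; "force": force on the tool from outside, world axes, zero at the start; "ft_torque": the same for the moment, N m; "finger_gap": opening from 0.0 (shut) to 1.0 (fully open).
Only numpy, scipy, OpenCV 4.12 (cv2) and the standard library are available. Lean on these libraries where they do the work, as an engineer would, in place of code of your own. Each camera call takes 0.05 s, during which the arm holds its last target. There are 200 camera calls.

### The job

With the fingertips, push the steel roller that lies at the foot of the small ramp slowly up the ramp to the sprung stop plate, keeping the fingers on it all the way so that it never runs back. Gently press the plate in with the roller by clearly more than half of its 10 mm travel, without forcing it hard against its end, and finish while still holding the roller there. Only push the roller, never lift it, keep off the stop yourself, and leave the white can with the black lid and the little flat plastic box beside the ramp where they stand.

Things in the scene. Friction and masses are not known exactly. Their poses are not given: they have to be found in the camera images.
- roller: plain steel roller, 44 mm in diameter, 96 mm long, 0.25 to 0.5 kg. Origin at its centre; its y axis is the roller's axis (x and z turn as it rolls). It starts at rest across the foot of the ramp, its axis 22 mm above the deck, held by a 6 mm lip on its downhill side. It rolls freely: let go on the slope, it runs back down
- ramp_deck: sloping deck of the fixed ramp, 270 mm long, 100 mm wide between side rails 14 mm high. Origin mid-deck on its upper surface, 40 mm above the table; x points up the 7 degree slope (heading 0.1 to 0.75 rad left of straight away from the robot), y across to the left, z square to the deck. A lip 6 mm high crosses its foot at x = -119 to -111 mm; the roller starts at about x = -96 mm
- stop_stand: dark steel stand fixed to the table astride the upper ramp, 164 mm wide, 103 mm high, legs outside the rails; it carries the sprung stop plate. Origin on the table below the plate's face when not pressed; x level, same heading as uphill. Its place along the ramp varies (origin 45 to 115 mm uphill of the deck's origin)
- stop_plate (a joint): travel of the sprung stop plate, in m: 0 = not pressed, 0.010 = fully in. It moves level, in the uphill heading, against a spring of 500 N/m (5 N at full travel) and springs back when let go; at the end of its travel it is rigid, and it is not to be loaded with more than 20 N.
- stop_face (a point): middle of the stop plate's front (downhill) face, 76 mm above the table; it moves with the plate. The plate is upright, 80 mm wide and 38 mm high; the roller meets it when the roller's centre is 22 mm short of the face.
- objective_can: bystander: upright white can with a black lid, 34 mm diameter, 58 mm high, standing on the table to the left of the ramp. Origin at the centre of its underside, z up.
- cover_glass: bystander: flat plastic box 36 x 36 x 13 mm, lying on the table to the left of the ramp. Origin at the centre of its underside.
Not all that is in view belongs to the job. Several things have the shape of the roller; the one meant has the colours described above.

How it is judged:
By the outcome, as a careful person would: the job done as asked, in the order asked, and still so for the second after the job is handed in, while the arm keeps its last pose, push and grip.
It also fails if it takes over 40 s, if anything falls off the work surface, if the arm or the gripper's body presses on something with over 40 N, if the wrist force passes 120 N, or if a joint passes its speed limit or range.

## Working session

There is one attempt and no reset: what is moved stays moved. The work goes in short steps, Python scripts to look and compute and a shell command to move; the robot and the scene stay as the last step left them, time stands still between calls to the robot, and variables do not carry over. Pictures are saved under pics/ and viewed, about 8 in all and at most 12, crops included, and the job is handed in when it is done.

```bash
mkdir -p pics; ls; python3 - <<'E'
from station import manip
import cv2,numpy as np
s=manip.sense();print(s)
for n in("scene","top"):
    im=manip.snapshot(n);cv2.imwrite(f"pics/{n}0.png",im[:,:,::-1])
    c=manip.camera_info(n);print(n,c)
E
```

```text
pics
{'t': 0.0, 'q': array([ 1.13346530e+00,  5.28457671e-01,  1.43391272e+00, -2.18762957e-05,
        1.18139459e+00, -1.78501213e-01]), 'qd': array([ 0.0001623 ,  0.00076244,  0.00061913,  0.00014162, -0.00164761,
        0.00118865]), 'tau': array([ 5.10719565e-04, -4.42349374e+01, -1.78026938e+01, -3.11799758e-04,
        8.32880556e-03, -1.52865283e-05]), 'tcp_pos': array([0.15979268, 0.6038662 , 0.40373512]), 'tool_rot': array([ 7.92445578e-01,  6.09941658e-01, -9.60035990e-04,  5.08125163e-04]), 'force': array([-0.65892119, -0.90884729, -0.58218942]), 'ft_torque': array([-0.05336049, -0.01502956,  0.01986164]), 'finger_gap': 0.9988424708989825}
scene {'fx': 451.33977479971867, 'fy': 451.33977479971867, 'cx': 315.88460724288944, 'cy': 201.14222234516237, 'k1': -0.09921081740665796, 'R': array([[ 0.69366953, -0.72000936, -0.02022626],
       [-0.46419234, -0.42538659, -0.77689879],
       [ 0.55077042,  0.5482999 , -0.62930054]]), 't': array([-0.11246849,  0.43851853,  0.542099  ])}
top {'fx': 414.505689589083, 'fy': 414.505689589083, 'cx': 317.82814292287696, 'cy': 197.52205604730844, 'k1': -0.10378535920807769, 'R': array([[-0.02251357, -0.99951427,  0.02154895],
       [-0.98238384,  0.01811779, -0.18599391],
       [ 0.18551315, -0.02535672, -0.98231457]]), 't': array([0.35120969, 0.53067843, 0.85206547])}
```

View pics/scene0.png

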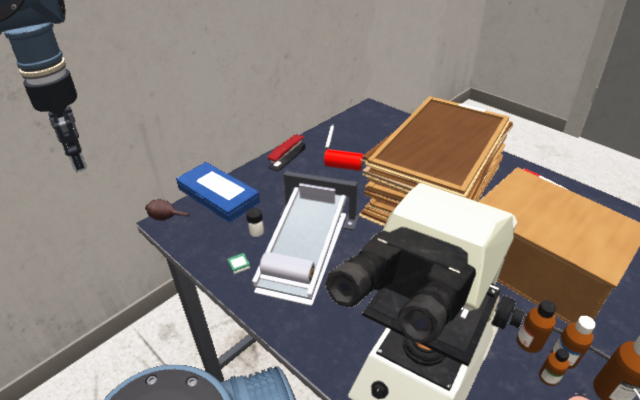

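View pics/top0.png

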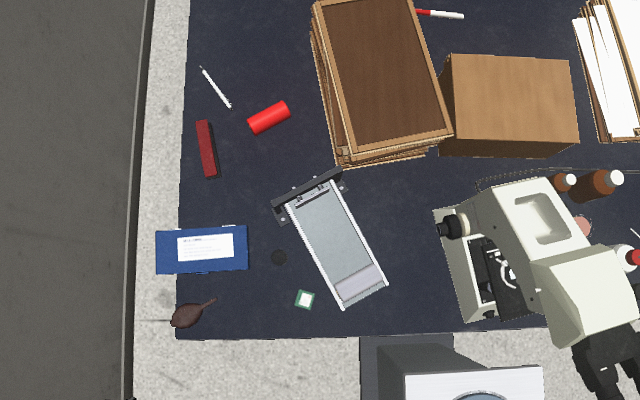

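The scene view shows the grey roller at the ramp foot (~288,266), with the stop at the upper end (~320,190). In the top view the roller is at ~(357,282) and the plate at ~(312,190); the can (279,257) and box (305,299) are to the left. I'll enlarge both.

```bash
python3 - <<'E'
import cv2
a=cv2.imread("pics/top0.png")[165:315,255:405];cv2.imwrite("pics/topc.png",cv2.resize(a,None,fx=4,fy=4,interpolation=cv2.INTER_CUBIC))
a=cv2.imread("pics/scene0.png")[165:310,220:370];cv2.imwrite("pics/scenec.png",cv2.resize(a,None,fx=4,fy=4,interpolation=cv2.INTER_CUBIC))
E
```

```text
(no output)
```

View pics/topc.png

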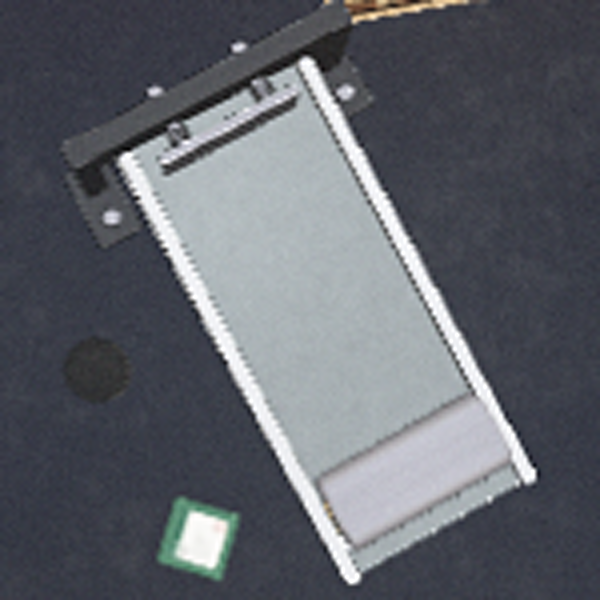

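View pics/scenec.png

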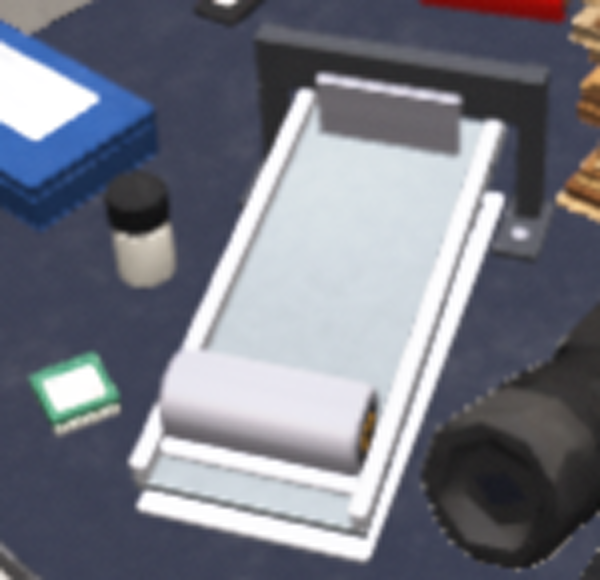

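Top crop: rail feet at (352,578) and (530,477), rail tops (127,158) and (306,63), plate top edge (165,162)–(298,97). Scene crop: plate corners (318,76), (461,98), (322,137), (460,153), and the roller has both ends visible. Now a joint fit.

```bash
cat > h.py <<'E'
import numpy as np,cv2
from scipy.optimize import least_squares
def proj(c,X):
    X=np.atleast_2d(X);K=np.array([[c['fx'],0,c['cx']],[0,c['fy'],c['cy']],[0,0,1]])
    return cv2.projectPoints(X,cv2.Rodrigues(c['R'])[0],c['t'],K,np.array([c['k1'],0,0,0,0.]))[0][:,0]
A=np.radians(7)
def deck(p,x,y,z):  # deck coords -> world
    h=x*np.cos(A)-z*np.sin(A);v=.04+x*np.sin(A)+z*np.cos(A)
    c,s=np.cos(p[2]),np.sin(p[2]);return [p[0]+c*h-s*y,p[1]+s*h+c*y,v]
def lev(p,u,y,z):
    c,s=np.cos(p[2]),np.sin(p[2]);return [p[0]+c*u-s*y,p[1]+s*u+c*y,z]
def ray(c,px,z):
    K=np.array([[c['fx'],0,c['cx']],[0,c['fy'],c['cy']],[0,0,1]])
    n=cv2.undistortPoints(np.array([[px]],float),K,np.array([c['k1'],0,0,0,0.]))[0,0]
    d=c['R'].T@np.array([n[0],n[1],1]);o=-c['R'].T@c['t'];return o+d*(z-o[2])/d[2]
E
python3 - <<'E'
from h import *
from station import manip
ct,cs=manip.camera_info("top"),manip.camera_info("scene")
T=lambda u,v:(255+(u+.5)/4-.5,165+(v+.5)/4-.5)
S=lambda u,v:(220+(u+.5)/4-.5,165+(v+.5)/4-.5)
def pts(p):
    s,w,xr=p[3],p[4],p[5]
    top=[deck(p,-.135,w,.014),deck(p,-.135,-w,.014),lev(p,s,.04,.095),lev(p,s,-.04,.095)]
    sc=[lev(p,s,.04,.095),lev(p,s,-.04,.095),lev(p,s,.04,.057),lev(p,s,-.04,.057),deck(p,-.135,w,.014),deck(p,-.135,-w,.014)]
    # roller top silhouettes approx: end-centres of axis
    top+=[deck(p,xr,.048,.022),deck(p,xr,-.048,.022)]
    return np.vstack([proj(ct,np.array(top)),proj(cs,np.array(sc))])
obs=np.array([T(352,579),T(530,479),T(163,165),T(297,97),
 T(333,508),T(494,428),
 S(318,76),S(461,98),S(322,137),S(460,153),S(139,470),S(360,515)])
r=least_squares(lambda p:(pts(p)-obs).ravel(),[.5,.2,.4,.08,.053,-.096],loss='soft_l1')
print(r.x.round(4));print((pts(r.x)-obs).round(1))
p=r.x;np.save("p.npy",p)
print("roller",np.round(deck(p,p[5],0,.022),4),"face",np.round(lev(p,p[3],0,.076),4))
print("can",ray(ct,T(97,369),.058),"box",ray(ct,T(198,537),.013))
E
```

```text
[ 0.4437  0.3057  0.4796  0.0986  0.0542 -0.0965]
[[ 1.1  0.5]
 [ 0.9  0.2]
 [ 0.5 -0.3]
 [ 1.3 -1.7]
 [ 0.2  1.4]
 [-0.3 -1.2]
 [-0.4  0.1]
 [-0.4  0.4]
 [-0.6 -1.5]
 [-0.2  0.5]
 [-0.3 -2.5]
 [-0.4 -1.6]]
roller [0.3563 0.2602 0.0501] face [0.5312 0.3512 0.076 ]
can [0.41121693 0.42453229 0.058     ] box [0.32180608 0.37402224 0.013     ]
```

Fit is consistent (about 1 px ≈ 2 mm residual, roller at deck x = −96.5 mm as stated, stop at +98.6 mm). Next I move over the point behind the roller, jaws across the ramp and half open.

```bash
python3 -m jog '[[[19,-46,0,5.3],[19,-46,0,5.3],[19,-46,0,5.3],[19,-46,0,5.3],[19,-46,0,5.3],[19,-46,0,5.3],[19,-46,0,5.3],[19,-46,0,5.3]]]' 50 40; python3 - <<'E'
from station import manip
import cv2
from h import *
p=np.load("p.npy");s=manip.sense();print(s['t'],s['tcp_pos'],s['force'],s['finger_gap'],s['q'])
q=s['tool_rot'];print(np.degrees(np.arctan2(2*(q[0]*q[1]+q[2]*q[3]),1-2*(q[1]**2+q[2]**2))),"want",np.degrees(p[2])+90)
print("want",lev(p,-.1465,0,.209))
c=manip.camera_info("wrist");im=manip.snapshot("wrist");cv2.imwrite("pics/w1.png",im[:,:,::-1])
for P in [deck(p,p[5],.048,.022),deck(p,p[5],-.048,.022),deck(p,-.135,.05,0),deck(p,-.135,-.05,0),deck(p,-.111,.05,.006),deck(p,-.111,-.05,.006)]: print(proj(c,np.array(P)).round(0))
E
```

```text
t: 1.1
tcp_pos: [0.3122, 0.2347, 0.4047]
tool_rot: [0.517, 0.856, 0.0, 0.0]
force: [0.6, 0.4, -1.1]
finger_gap: 0.502
1.1 [0.31219383 0.23468921 0.40465997] [ 0.5633071   0.37553344 -1.13736119] 0.5015288204505955 [ 3.56478347e-01  2.10659825e-01  1.98325637e+00 -1.35091154e-04
  9.47557110e-01 -1.69888491e+00]
117.76815662362056 want 117.47667086016668
want [np.float64(0.31367621627819986), np.float64(0.2380643802727347), 0.209]
[[358. 222.]]
[[278. 222.]]
[[358. 188.]]
[[278. 188.]]
[[358. 208.]]
[[278. 208.]]
```

View pics/w1.png

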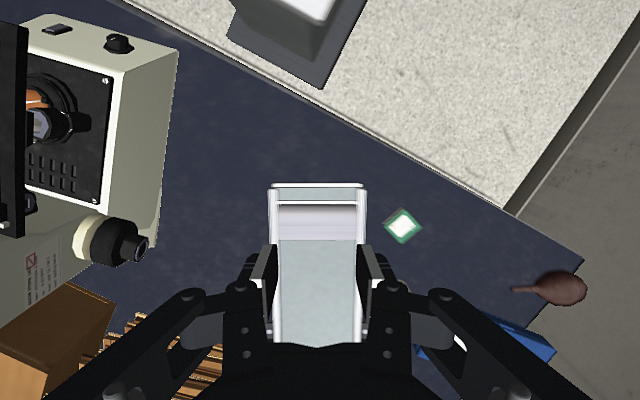

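The wrist view agrees with the fit: roller spans ~(277–357, 205–240), the deck foot is at row ~188, and the predicted positions match within 1–2 px. Descending behind the roller.

```bash
python3 -m jog '[[[1,1,-25,0],[0,1,-30,0],[0,0,-30,0],[0,0,-30,0],[0,0,-30,0],[0,0,-20,0],[0,0,-5,0],[0,0,0,0]]]'; cat > st.py <<'E'
from h import *
from station import manip
p=np.load("p.npy");s=manip.sense();d=s['tcp_pos'][:2]-p[:2];c,n=np.cos(p[2]),np.sin(p[2]);f=s['force']
q=s['tool_rot'];print('t',round(s['t'],2),'u,y,z mm',np.round(1e3*np.array([c*d[0]+n*d[1],-n*d[0]+c*d[1],s['tcp_pos'][2]]),1),
'force up,left,z',np.round([c*f[0]+n*f[1],-n*f[0]+c*f[1],f[2]],2),'yaw',np.degrees(np.arctan2(2*(q[0]*q[1]+q[2]*q[3]),1-2*(q[1]**2+q[2]**2))).round(2))
E
python3 st.py
```

```text
t: 2.15
tcp_pos: [0.313, 0.2383, 0.2347]
tool_rot: [0.518, 0.855, -0.0, -0.0]
force: [-0.2, -0.2, 0.9]
finger_gap: 0.501
t 2.15 u,y,z mm [-147.     0.5  234.7] force up,left,z [-0.32 -0.1   0.85] yaw 117.57
```

```bash
python3 -m jog '[[[0,0,-8,0],[0,0,-8,0],[0,0,-6,0],[0,0,-4,0],[0,0,0,0],[0,0,0,0],[1.8,0.9,0,0],[1.8,0.9,0,0]]]'; python3 st.py; python3 - <<'E'
from station import manip
import cv2
im=manip.snapshot("scene");cv2.imwrite("pics/s2.png",cv2.resize(im[150:310,200:400,::-1],None,fx=3.5,fy=3.5,interpolation=cv2.INTER_CUBIC))
E
```

```text
t: 3.15
tcp_pos: [0.3167, 0.2401, 0.2089]
tool_rot: [0.518, 0.855, 0.0, 0.0]
force: [0.5, -0.1, 0.4]
finger_gap: 0.497
t 3.15 u,y,z mm [-142.9    0.4  208.9] force up,left,z [ 0.44 -0.34  0.41] yaw 117.57
```

View pics/s2.png

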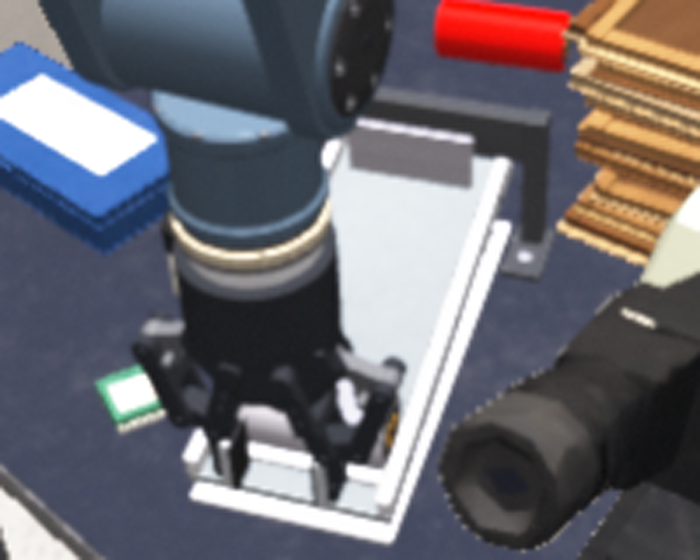

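Both fingers stand in the open strip behind the roller and the lip, inside the rails, at crop (232,470) and (330,485). Starting the slow push.

```bash
python3 -m jog '[[[1.8,0.9,0,0],[1.8,0.9,0,0],[1.8,0.9,0.1,0],[1.8,0.9,0.2,0],[1.8,0.9,0.2,0],[1.8,0.9,0.2,0],[1.8,0.9,0.2,0],[1.8,0.9,0.2,0]]]'; python3 st.py; python3 -m jog '[[[1.8,0.95,0.25,0],[1.8,0.95,0.25,0],[1.8,0.95,0.25,0],[1.8,0.95,0.25,0],[1.8,0.95,0.25,0],[1.8,0.95,0.25,0],[1.8,0.95,0.25,0],[1.8,0.95,0.25,0]]]';python3 st.py;  python3 - <<'E'
from station import manip
import cv2
im=manip.snapshot("scene");cv2.imwrite("pics/s3.png",cv2.resize(im[150:310,200:400,::-1],None,fx=3.5,fy=3.5,interpolation=cv2.INTER_CUBIC))
im=manip.snapshot("wrist");cv2.imwrite("pics/w3.png",im[:,:,::-1])
E
```

```text
t: 4.2
tcp_pos: [0.3307, 0.2471, 0.2098]
tool_rot: [0.518, 0.855, -0.0, -0.0]
force: [-0.7, -0.1, 1.8]
finger_gap: 0.498
t 4.2 u,y,z mm [-1.272e+02  2.000e-01  2.098e+02] force up,left,z [-0.66  0.18  1.77] yaw 117.57
t: 5.2
tcp_pos: [0.3454, 0.2549, 0.2118]
tool_rot: [0.518, 0.855, 0.0, 0.0]
force: [-1.5, -1.2, 0.6]
finger_gap: 0.498
t 5.2 u,y,z mm [-1.106e+02  2.000e-01  2.118e+02] force up,left,z [-1.84 -0.38  0.64] yaw 117.57
```

View pics/w3.png

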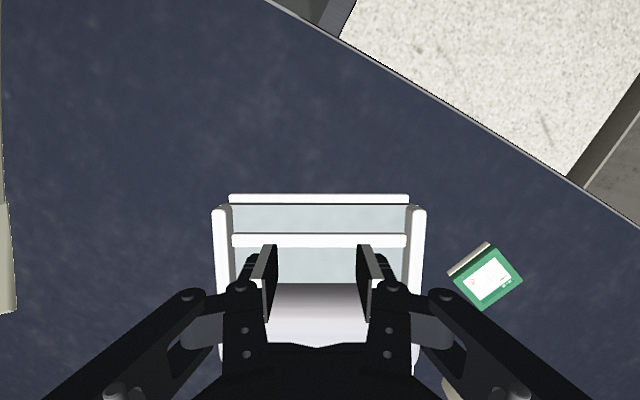

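The roller is over the lip and against both fingers (the lip shows clear behind them at row 240), with about 1–2 N back-force. Continuing up.

```bash
python3 -m jog '[[[2.66,1.38,0.37,0],[2.66,1.38,0.37,0],[2.66,1.38,0.37,0],[2.66,1.38,0.37,0],[2.66,1.38,0.37,0],[2.66,1.38,0.37,0],[2.66,1.38,0.37,0],[2.66,1.38,0.37,0]]]' >/dev/null; python3 st.py; python3 -m jog '[[[2.66,1.38,0.37,0],[2.66,1.38,0.37,0],[2.66,1.38,0.37,0],[2.66,1.38,0.37,0],[2.66,1.38,0.37,0],[2.66,1.38,0.37,0],[2.66,1.38,0.37,0],[2.66,1.38,0.37,0]]]' >/dev/null; python3 st.py; python3 -m jog '[[[2.66,1.38,0.37,0],[2.66,1.38,0.37,0],[2.66,1.38,0.37,0],[2.66,1.38,0.37,0],[2.66,1.38,0.37,0],[2.66,1.38,0.37,0],[2.66,1.38,0.37,0],[2.66,1.38,0.37,0]]]' >/dev/null; python3 st.py
```

```text
t 6.3 u,y,z mm [-8.650e+01  2.000e-01  2.148e+02] force up,left,z [-0.22 -0.19  0.97] yaw 117.57
t 7.3 u,y,z mm [-6.260e+01  2.000e-01  2.178e+02] force up,left,z [-2.22  0.42  0.59] yaw 117.57
t 8.3 u,y,z mm [-3.860e+01  2.000e-01  2.207e+02] force up,left,z [-1.52 -0.46  0.76] yaw 117.57
```

```bash
python3 -m jog '[[[2.66,1.38,0.37,0],[2.66,1.38,0.37,0],[2.66,1.38,0.37,0],[2.66,1.38,0.37,0],[2.66,1.38,0.37,0],[2.66,1.38,0.37,0],[2.66,1.38,0.37,0],[2.66,1.38,0.37,0]]]' >/dev/null; python3 st.py; python3 -m jog '[[[2.66,1.38,0.37,0],[2.66,1.38,0.37,0],[2.66,1.38,0.37,0],[2.66,1.38,0.37,0],[2.66,1.38,0.37,0],[2.66,1.38,0.37,0],[2.66,1.38,0.37,0],[2.66,1.38,0.37,0]]]' >/dev/null; python3 st.py; python3 -m jog '[[[2.66,1.38,0.37,0],[2.66,1.38,0.37,0],[2.66,1.38,0.37,0],[2.2,1.15,0.3,0],[1.8,0.95,0.25,0],[1.8,0.95,0.25,0],[1.8,0.95,0.25,0],[1.8,0.95,0.25,0]]]' >/dev/null; python3 st.py;  python3 - <<'E'
from station import manip
import cv2,numpy as np
im=manip.snapshot("scene");a=cv2.resize(im[150:290,250:370,::-1],None,fx=3.3,fy=3.3,interpolation=cv2.INTER_CUBIC)
im=manip.snapshot("top");b=cv2.resize(im[160:300,255:375,::-1],None,fx=3.3,fy=3.3,interpolation=cv2.INTER_CUBIC)
cv2.imwrite("pics/s4.png",np.hstack([a,b]))
E
```

```text
t 9.3 u,y,z mm [-1.460e+01  1.000e-01  2.237e+02] force up,left,z [-1.7  -0.11  0.26] yaw 117.57
t 10.3 u,y,z mm [9.300e+00 1.000e-01 2.266e+02] force up,left,z [-2.14  0.59  1.83] yaw 117.57
t 11.3 u,y,z mm [2.89e+01 2.00e-01 2.29e+02] force up,left,z [-1.82 -0.4   0.41] yaw 117.57
```

View pics/s4.png

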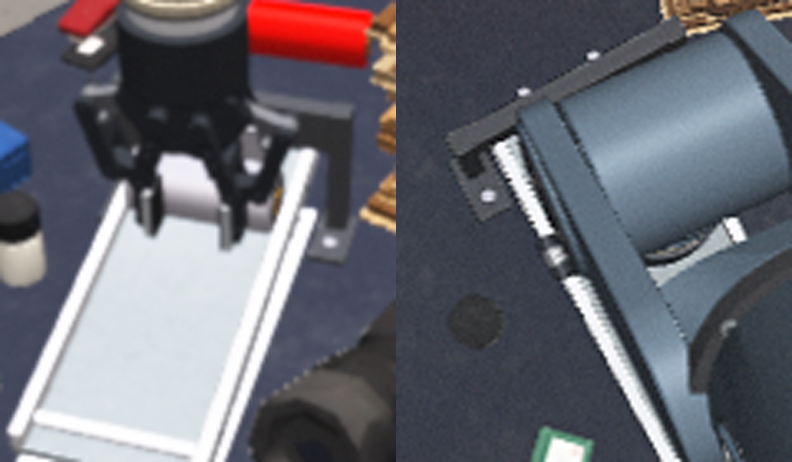

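The roller is held square by both fingers close to the plate, and the can and box are untouched. The plate is hidden behind the gripper, so I'll find contact from averaged force, starting with a baseline here and again nearer.

```bash
cat > avg.py <<'E'
from h import *
from station import manip
p=np.load("p.npy");c,n=np.cos(p[2]),np.sin(p[2]);F=[];U=[]
for i in range(10):
    manip.snapshot("wrist");s=manip.sense();f=s['force'];F.append([c*f[0]+n*f[1],-n*f[0]+c*f[1],f[2]]);d=s['tcp_pos'][:2]-p[:2];U.append(c*d[0]+n*d[1])
print('t',round(s['t'],2),'u',round(1e3*np.mean(U),2),'F',np.mean(F,0).round(2),'+-',(np.std(F,0)/10**.5).round(2))
E
python3 avg.py; python3 -m jog '[[[0.9,0.47,0.12,0],[0.9,0.47,0.12,0],[0.9,0.47,0.12,0],[0.9,0.47,0.12,0],[0.9,0.47,0.12,0],[0.9,0.47,0.12,0],[0.9,0.47,0.12,0],[0,0,0,0]]]' >/dev/null; python3 avg.py;  python3 -m jog '[[[0.9,0.47,0.12,0],[0.9,0.47,0.12,0],[0.9,0.47,0.12,0],[0.9,0.47,0.12,0],[0.9,0.47,0.12,0],[0,0,0,0],[0,0,0,0],[0,0,0,0]]]' >/dev/null; python3 avg.py
```

```text
t 11.9 u 28.98 F [-0.45  0.12  0.22] +- [0.2  0.17 0.18]
t 13.4 u 36.02 F [-0.74 -0.28  0.54] +- [0.16 0.17 0.15]
t 14.9 u 41.07 F [-0.61  0.13  0.1 ] +- [0.11 0.16 0.12]
```

```bash
python3 -m jog '[[[0.9,0.47,0.12,0],[0.9,0.47,0.12,0],[0.9,0.47,0.12,0],[0.9,0.47,0.12,0],[0,0,0,0],[0,0,0,0],[0,0,0,0],[0,0,0,0]]]' >/dev/null; python3 avg.py;  python3 -m jog '[[[0.45,0.23,0.06,0],[0.45,0.23,0.06,0],[0.45,0.23,0.06,0],[0.45,0.23,0.06,0],[0,0,0,0],[0,0,0,0],[0,0,0,0],[0,0,0,0]]]' >/dev/null; python3 avg.py
```

```text
t 16.4 u 44.4 F [-5.12 -0.66  3.83] +- [0.13 0.14 0.13]
t 17.9 u 46.07 F [-5.99 -0.54  4.64] +- [0.17 0.19 0.16]
```

Contact showed between u = 41.1 and 44.4, and the force now climbs at the spring rate of about 0.5 N/mm. The bright ends behind the stand may be the plate's guide rods, so I'll check whether they moved and use that as an independent travel measure.

```bash
python3 - <<'E'
from station import manip
import cv2,numpy as np
from h import *
im=manip.snapshot("top")[:,:,::-1];cv2.imwrite("pics/t5.png",im);o=cv2.imread("pics/top0.png")
cr=lambda i:cv2.resize(i[165:225,265:345],None,fx=4.9,fy=4.9,interpolation=cv2.INTER_CUBIC)
cv2.imwrite("pics/cmp.png",np.hstack([cr(o),cr(im)]))
for n,(u,v) in dict(rod1=(294,188),rod2=(314,177),footL=(283,219)).items():
    t=cv2.cvtColor(o[v-7:v+8,u-7:u+8],6).astype(np.float32);w=cv2.cvtColor(im[v-7:v+8,u-7:u+8],6).astype(np.float32)
    g=lambda a:np.clip(a-90,0,None)
    def cen(a):
        y,x=np.mgrid[-7:8,-7:8];m=g(a);return np.round([(m*x).sum()/m.sum(),(m*y).sum()/m.sum(),m.sum()],2)
    print(n,cen(t),cen(w),cv2.phaseCorrelate(t,w))
E
```

```text
rod1 [1.80e-01 3.00e-01 7.93e+02] [8.300e-01 6.700e-01 3.195e+03] ((2.764192034842548, 0.7333613610229994), 0.3053052838643392)
rod2 [ 2.20e-01 -2.50e-01  7.64e+02] [1.120e+00 3.030e+00 4.647e+03] ((4.361315850735506, 7.9689021447226285), 0.2446506542629666)
footL [   2.75   -2.7  2427.  ] [ 2.620e+00 -2.590e+00  2.732e+03] ((0.5044114178148797, 0.5572094114101462), 0.9913066650761498)
```

View pics/cmp.png

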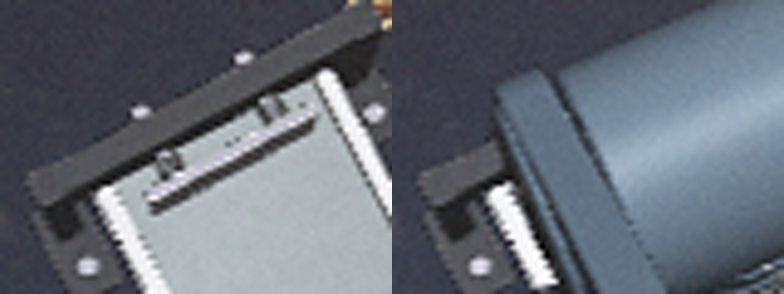

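The arm now hides the rods (only the left foot bolt is visible at (480,267), and it hasn't moved). So I'll rely on force steps: continue by ~1.8 mm at a time and watch for the spring slope or a sharp end-stop rise.

```bash
python3 -m jog '[[[0.4,0.21,0.05,0],[0.4,0.21,0.05,0],[0.4,0.21,0.05,0],[0.4,0.21,0.05,0],[0,0,0,0],[0,0,0,0],[0,0,0,0],[0,0,0,0]]]' >/dev/null; python3 avg.py;  python3 -m jog '[[[0.4,0.21,0.05,0],[0.4,0.21,0.05,0],[0.4,0.21,0.05,0],[0,0,0,0],[0,0,0,0],[0,0,0,0],[0,0,0,0],[0,0,0,0]]]' >/dev/null; python3 avg.py
```

```text
t 19.45 u 47.38 F [-7.24 -0.43  5.16] +- [0.13 0.14 0.14]
t 20.95 u 48.35 F [-8.26 -0.41  6.08] +- [0.09 0.15 0.14]
```

```bash
python3 -m jog '[[[0.45,0.23,0.05,0],[0.45,0.23,0.05,0],[0.45,0.23,0.05,0],[0.45,0.23,0.05,0],[0,0,0,0],[0,0,0,0],[0,0,0,0],[0,0,0,0]]]' >/dev/null; python3 avg.py; python3 - <<'E'
from station import manip
import cv2,numpy as np
im=manip.snapshot("scene")[:,:,::-1];cv2.imwrite("pics/s6raw.png",im)
a=cv2.resize(im[165:240,270:370],None,fx=7.5,fy=7.5,interpolation=cv2.INTER_CUBIC);cv2.imwrite("pics/s6.png",a)
E
```

```text
t 22.45 u 49.77 F [-9.82 -0.71  6.65] +- [0.16 0.15 0.08]
```

View pics/s6.png

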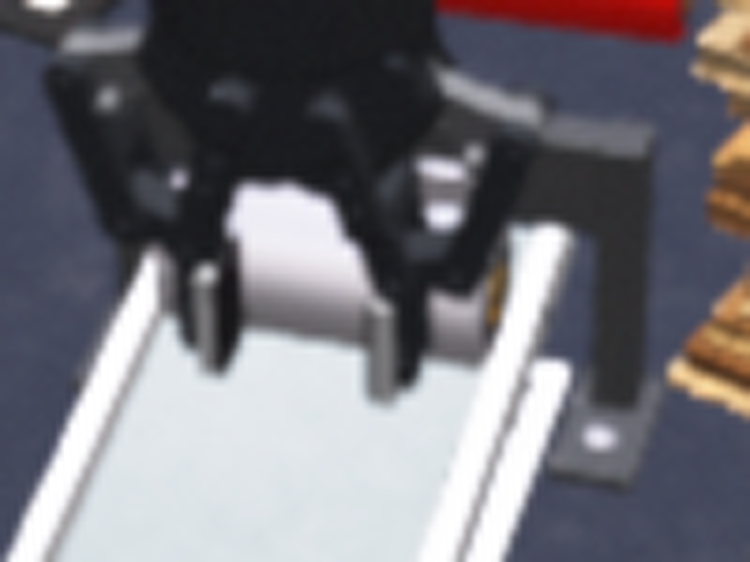

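The plate's bright top edge is visible between the right finger links, around (440,163) in this crop. I can compare its row with the first picture to measure the travel.

```bash
python3 - <<'E'
from station import manip
from h import *
p=np.load("p.npy");cs=manip.camera_info("scene")
o=cv2.cvtColor(cv2.imread("pics/scene0.png"),6).astype(int);n=cv2.cvtColor(cv2.imread("pics/s6raw.png"),6).astype(int)
for c in range(325,334): print(c,'old',o[181:197,c],'new',n[181:197,c])
for t in(0,.005,.0075,.01): 
    P=proj(cs,np.array([lev(p,p[3]+t,-y,.095) for y in np.linspace(-.04,.04,50)]));print(t,np.interp([326,328,330],P[:,0],P[:,1]).round(2))
E
```

```text
325 old [ 71  48  44  45  46  64 154 221 195 113 103 103 104 105 103 102] new [ 26  27  29  40  59  93 103  68  56  53  44  41  40  32  43  64]
326 old [ 77  49  45  45  45  59 141 213 200 114 103 104 103 105 104 103] new [ 27  29  38  48  77 149 180 129  96  90  84  95 107  72  59  67]
327 old [ 83  51  44  45  45  57 126 200 197 117 102 104 103 104 104 104] new [ 32  40  45  50  81 168 213 165 116 111 119 167 205 180 115  74]
328 old [ 86  53  45  44  46  53 109 185 196 126 105 103 104 105 105 103] new [ 53  50  49  48  74 168 226 193 123 112 126 188 233 221 145  78]
329 old [ 90  57  46  46  46  47  87 168 201 147 109 103 103 104 104 102] new [ 61  55  50  49  65 151 222 205 121 111 122 190 237 222 146  74]
330 old [ 93  62  48  45  45  47  76 161 211 173 113 103 103 104 104 104] new [ 58  57  54  53  64 137 211 208 122 111 120 174 220 192 112  54]
331 old [ 92  68  47  44  45  46  67 158 219 191 111 105 104 104 105 103] new [ 59  59  58  63  77 117 171 173 116 107 107 125 145 115  59  32]
332 old [ 98  74  47  43  45  45  60 140 212 197 112 102 105 105 105 104] new [ 58  58  64 100 137 127 111 114 104  79  69  64  59  43  31  27]
333 old [100  80  50  44  43  45  56 124 198 195 114 102 103 105 107 106] new [ 58  59  66 111 150 124  78  68  66  42  35  31  30  27  27  29]
0 [188.12 188.45 188.77]
0.005 [186.65 186.97 187.3 ]
0.0075 [185.92 186.24 186.57]
0.01 [185.19 185.51 185.84]
```

The edge has moved up about 1.5 px at 0.29 px/mm, so travel is roughly 5–6 mm, a bit lower than force alone suggested. I'll push ~1 mm more and repeat with a line-fitted edge.

```bash
cat > edge.py <<'E'
from h import *
import sys
from station import manip
def cross(im):
    g=cv2.cvtColor(im,cv2.COLOR_BGR2GRAY).astype(float);R={}
    for c in range(300,334):
        col=g[180:194,c];k=int(np.argmax(col[:11]));
        if col[k]<190: continue
        a=b=None
        for i in range(k,0,-1):
            if col[i-1]<130<=col[i]: a=180+i-1+(130-col[i-1])/(col[i]-col[i-1]);break
        for i in range(k,13):
            if col[i]>=160>col[i+1]: b=180+i+(col[i]-160)/(col[i]-col[i+1]);break
        if a and b and b-a<4: R[c]=(a,b)
    return R
O=cross(cv2.imread("pics/scene0.png"));cc=np.array(list(O));v=np.array(list(O.values()))
fa,fb=np.polyfit(cc,v[:,0],1),np.polyfit(cc,v[:,1],1)
print('old resid',np.std(v[:,0]-np.polyval(fa,cc)).round(2),np.std(v[:,1]-np.polyval(fb,cc)).round(2),len(cc))
def rep(N): 
    for c,(a,b) in N.items():
        if c>=326: print(c,'travel mm',((np.polyval(fa,c)-a)/.294).round(2),((np.polyval(fb,c)-b)/.294).round(2))
rep(cross(cv2.imread("pics/s6raw.png")));print('now')
im=manip.snapshot("scene")[:,:,::-1];cv2.imwrite("pics/s7raw.png",im);rep(cross(im))
E
python3 -m jog '[[[0.4,0.21,0.05,0],[0.4,0.21,0.05,0],[0.4,0.21,0.05,0],[0,0,0,0],[0,0,0,0],[0,0,0,0],[0,0,0,0],[0,0,0,0]]]' >/dev/null; python3 avg.py;python3 edge.py
```

```text
t 24.0 u 50.76 F [-10.48  -0.62   7.33] +- [0.09 0.1  0.18]
old resid 0.07 0.13 34
327 travel mm 5.33 5.01
328 travel mm 5.77 4.3
329 travel mm 5.77 4.63
330 travel mm 5.81 5.1
now
327 travel mm 6.17 6.69
328 travel mm 6.01 6.15
329 travel mm 6.45 5.12
330 travel mm 6.83 5.14
331 travel mm 6.33 6.23
```

Vision now gives about 6.1 mm and the force slope is still springlike (~0.7–1 N/mm, no end stop). One last small step to sit near 7 mm.

```bash
python3 -m jog '[[[0.4,0.21,0.05,0],[0.4,0.21,0.05,0],[0.2,0.1,0.03,0],[0,0,0,0],[0,0,0,0],[0,0,0,0],[0,0,0,0],[0,0,0,0]]]' >/dev/null; python3 avg.py;python3 edge.py | sed -n '/now/,$p'; python3 st.py
```

```text
t 25.55 u 51.26 F [-11.87  -0.92   8.52] +- [0.23 0.12 0.13]
now
327 travel mm 6.66 6.61
328 travel mm 6.4 6.37
329 travel mm 6.53 5.78
330 travel mm 6.82 5.39
t 25.6 u,y,z mm [ 51.2   0.4 231.5] force up,left,z [-11.85  -1.26   8.8 ] yaw 117.6
```

Vision reads about 6.3 mm and the kinematics suggest 7–8 mm, so I stop here. I'll check the bystanders numerically, then hand in.

```bash
python3 - <<'E'
from station import manip
import cv2,numpy as np
n=cv2.cvtColor(np.ascontiguousarray(manip.snapshot("top")[:,:,::-1]),6).astype(np.float32);o=cv2.imread("pics/top0.png",0).astype(np.float32)
for k,(u,v) in dict(can=(279,257),box=(305,299)).items():
    r=cv2.matchTemplate(n[v-22:v+23,u-22:u+23],o[v-11:v+12,u-11:u+12],cv2.TM_CCOEFF_NORMED);print(k,np.array(cv2.minMaxLoc(r)[3])-11,r.max())
print(manip.sense()['t'],manip.sense()['force']);print(manip.sign_off())
E
```

```text
can [0 0] 0.8056578
box [0 0] 0.99829274
25.65 [-9.17227556 -6.56896439  7.63339012]
the job is handed in; nothing more can be done
None
```

I pushed the roller up the ramp with both fingertips, pressed the stop plate in by more than half its travel, and handed in at 25.65 s while still holding it there. The plate's exact travel is uncertain because my two measurements disagree.

- **Plate travel:** The picture of the plate's edge gives about 6.3 mm, good to roughly ±0.5–1 mm. The fingers' position gives roughly 7.5 mm or more, counted from where the force first rose. That rise was only bracketed to 41.1–43.6 mm of finger position, so by that measure alone the plate could be close to its end.
- **Force:** The final push was about 12 N level and 8 N vertical, much of it friction at the roller. The last 0.5 mm rose more steeply than before. I took that as friction, because the picture and the force balance showed no end stop. Even if the plate were at its end, the load on it would be under the 20 N limit.
- **Roller and fingers:** In the pictures taken on the way up, the roller stayed against both fingers and between the rails, and it was never lifted. The fingers stayed about 55 mm short of the stop by calculation, with the gripper body above the stand.
- **Can and box:** Both show zero pixel shift in the top view. The match on the can was weaker (0.81, against 0.998 for the box), perhaps because of the arm's shadow.

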